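# Hook the spice shelf into the slotted rack and lock it

### The arm

A 6-joint arm with a two-finger parallel gripper is mounted at the origin on the work surface; the furniture and walls round the work are solid. World frame = base frame: x ahead of the robot, y to its left, z up, the work surface at z = 0. Lengths are in m, angles in rad, forces in N, time in s.
With the tool pointing down it reaches from about 0.35 to 0.775 m from the base axis. Payload 7.3 kg.
Tool frame: the origin (TCP) lies midway between the tips of the shut fingers; the grasp point (between the pads) lies 19 mm behind it; z points along the fingers, y is the direction in which the jaws open and shut (so a half turn about z gives the same grasp; the last joint's range is limited). The gripper opens to 92 mm and grips with 3 to 60 N. Pads are 19 mm wide; open, the fingers measure 130 mm over their backs; the gripper's body (75 mm by 190 mm) begins 47 mm behind the grasp point.
Start: joints at [-1.262, 0.342, 1.524, -0, 1.275, -0.146], TCP at [0.231, -0.472, 0.227] pointing down, gripper open.
Joint ranges: [-2.53, 2.53], [-0.77, 2.02], [0.04, 2.7], [-1, 4.14], [0.28, 2.66], [-3.11, 3.11]. Speed limits (rad/s): [2.57, 2.57, 3.14, 3.14, 3.14, 3.14].

### API

Orientations are given as a 3x3 rotation matrix whose columns are the frame's x, y, z axes.
In Python, from workcell import get_state, camera, close_job gives the robot as it stands.
- The arm moves only by the shell command python3 -m creep 'ROWS' [FORCE]. ROWS is JSON, a list of rows, each a list of 7 numbers: the turn, a rotation vector about the tool's x, y, z in degrees, then the shift along the tool's x, y, z in cm, then the finger opening in cm, from 0 to 9.18. In form: [[rx, ry, rz, tx, ty, tz, jaw], ...]. A call has 1 to 5 rows; each row is the pose to reach, as a shift and turn from the pose commanded when the call began, along the tool's axes at that moment; what a row does not reach only later rows make up. A row lasts 1/10 s, in which the tool goes at most 50 mm and 8.59 degrees, less where a joint would pass 70% of its speed; a pose out of reach is approached as far as the arm can. A call with a gripper value outside its range is refused whole. The fingers move at their own pace and stop on an object; FORCE is the grip in N (left out, the last holds). Time passes only in rows, so rows that repeat a pose let the fingers close. It gives the time, the measured TCP pose, the force and the opening at its end, in the units of the state.
- get_state(): the state, without advancing time (a new reading comes with each control period).
- camera(name): name is "side" or "top"; returns a dict with "image" (384x512x3 uint8, red, green, blue), "z_map" (384x512 float32, m along the optical axis (not along the pixel's ray), 0 where there is no reading), "camera_matrix" (3x3 intrinsics, pixels), "rvec" (rotation vector, rad) and "tvec" (3), from world to camera coordinates, as OpenCV has them. Camera axes: x right, y down, z forward; pixel columns grow to the right and rows downward; lengths in m; the calibration is good to about 2 mm. A picture is of the moment at which its call begins.
- close_job(): hands the job in, once; it reports no verdict.
The state is a dict: "time": time; "qpos": joint angles; "dq": joint speeds; "tau": joint torques, N m; "tcp_pos": TCP position; "tcp_rot": TCP orientation; "wrist_force": force on the tool from outside, world axes, zero at the start; "moment": the same for the moment, N m; "gripper_width": finger opening in m.
Only numpy, scipy, OpenCV 4.12 (cv2) and the standard library are available. Lean on these libraries where they do the work, as an engineer would, in place of code of your own. Each camera call takes 0.05 s, during which the arm holds its last target.

### The job

Pick up the little wooden shelf on its grey steel bracket, put its two hooks into the two slots of the steel strip on the rack, and press it down until it is fully home and the roller catch has snapped over; then let go, leaving it locked there, level. Feel your way and push no harder than about 25 N: over 50 N of contact between bracket and rack, levering included, would bend the hooks. Leave the mug, tumbler, vase and tea light where they stand.

Things in the scene. Friction and masses are not known exactly. Their poses are not given: they have to be found in the camera images.
- bracket: Shelf bracket, 0.28 kg, standing on its board. Wooden board 115 x 72 x 10 mm (x -118 to -3, z 0 to 10). In its middle a grey steel web 8 mm thick (y -4 to 4): back bar x -26 to 0, z 10 to 94; grip plate x -72 to -25, z 46 to 108, free on both sides, held with the fingers closing along y. Origin: rear edge of the back bar, underside of the board. x points out of the back, z up.
- bracket_grip (a point): Good gripping point in the grip plate: x -47, y 0, z 90 mm of the bracket; same axes as the bracket.
- bracket_hook_low (a point): Lower hook, out of the back edge, 6 mm wide in y: neck x 0 to 5.5, z 16 to 26 mm of the bracket, then a tongue x 5.5 to 11.5 that reaches 8 mm lower, z 8 to 26. This point: foot of the tongue, on its front face.
- bracket_hook_up (a point): Upper hook, the same shape 62 mm higher: neck z 78 to 88, tongue z 70 to 88 mm of the bracket. This point: foot of the tongue, on its front face.
- bracket_cam (a point): Crest of the 45 degree cam in the bracket's back edge (x 0, z 55 mm of the bracket), in an 8 mm deep recess z 30 to 69. Pressing the bracket down drives the cam past the roller catch.
- rack: Fixed rack: dark steel base 145 x 130 x 12 mm, wooden post and cheeks 208 mm high, 72 mm wide over all, between them an upright steel strip 40 mm wide, 4 mm thick, top at 212 mm, with two slots. Origin: on the worktop below the middle of the strip's front face, which nominally is the plane x = 0; x points into the rack, z up. A hooked-in bracket has the same axes.
- rack_slot_low (a point): NOMINAL centre of the lower slot's mouth, 125 mm above the worktop. Slot 10 mm wide (y), 38 mm high, 12 mm free depth behind the strip. The real strip, clamped too firmly to shift in use, sits up to 10 mm left or right and up to 4.5 mm higher or lower than nominal. This reading does not show that: see or feel it.
- rack_slot_up (a point): NOMINAL centre of the upper slot's mouth, 187 mm above the worktop; same slot, same unreported shift of the strip (both slots shift together).
- rack_entry (a point): Nominal place of the bracket's origin with both hooks pushed in through the slots and its back edge against the strip, 108 mm above the worktop, 18 mm above home. There the hooks have 10 mm above and below and 2 mm on each side, less the strip's shift.
- rack_home (a point): Nominal place of the locked bracket's origin, 90 mm above the worktop (plus the strip's shift; x 0 to 1.5 mm less). From entry, pressing down, the cam meets the roller about 13 mm above home, and passing the crest, 5.5 mm above home, takes about 8 to 15 N; it then pulls the bracket down by itself for the last 3 mm, then the necks rest on the slot bottoms: hard stop.
- seat (a joint): Travel (m) of a small white sprung pad in the bottom of the upper slot, which the upper neck pushes down over the last 2.5 mm: 0 free, about 0.0025 when the bracket is fully home (at least 0.0012 counts).
- catch (a joint): Travel (m) of the sprung roller catch, a white 8 mm roller standing out of the strip's face between the slots, 150.5 mm above the worktop; grows as it is pushed into the strip. 0 free; 0.003 to 0.0065 on the crest of the cam; about 0.0015 (below 0.003) again once it has snapped over the crest and locked the bracket.
- mug: White mug, 82 x 118 x 94 mm, bystander; origin at the centre of its underside.
- tea_light: Tea light, 38 mm in diameter, 16 mm high, bystander; origin at the centre of its underside.
- vase: Fluted beige vase, 62 mm in diameter, 130 mm high, bystander; origin at the centre of its underside.
- tumbler: Drinking glass, 81 mm in diameter, 93 mm high, bystander; origin at the centre of its underside.
Not all that is in view belongs to the job. What is shaped like the bracket but red is not meant.

How it is judged:
By the outcome, as a careful person would: the job done as asked, in the order asked, and still so for the second after the job is handed in, with the robot touching nothing.
It also fails if it takes over 61 s, if anything falls off the work surface, if the arm or the gripper's body presses on something with over 40 N, if the wrist force passes 120 N, or if a joint passes its speed limit or range.

## Working session

There is one attempt and no reset: what is moved stays moved. The work goes in short steps, Python scripts to look and compute and a shell command to move; the robot and the scene stay as the last step left them, time stands still between calls to the robot, and variables do not carry over. Pictures are saved under pics/ and viewed, and the job is handed in when it is done.

```bash
ls; mkdir -p pics
python3 - <<'E'
from workcell import get_state,camera
import cv2,numpy as np
s=get_state()
for k in s: print(k,np.round(s[k],3).tolist())
for n in("side","top"):
    c=camera(n); np.savez(f"{n}0.npz",**c)
    cv2.imwrite(f"pics/{n}0.png",cv2.resize(c["image"][:,:,::-1],None,fx=1.5,fy=1.5))
    R=cv2.Rodrigues(c["rvec"])[0]; print(n,(-R.T@c["tvec"].ravel()).round(3),R.round(3).tolist(),c["camera_matrix"].tolist())
E
```

```text
pics
time 0.0
qpos [-1.262, 0.343, 1.525, -0.0, 1.275, -0.146]
dq [-0.0, 0.0, -0.002, 0.001, 0.001, 0.001]
tau [-0.001, -43.124, -24.422, 0.072, 0.056, -0.0]
tcp_pos [0.231, -0.471, 0.226]
tcp_rot [[0.898, 0.439, -0.0], [0.439, -0.898, 0.002], [0.0, -0.002, -1.0]]
wrist_force [-0.063, 0.946, -0.14]
moment [0.003, 0.001, 0.014]
gripper_width 0.092
side [ 0.628 -0.911  0.966] [[0.991, 0.134, -0.018], [0.08, -0.69, -0.72], [-0.109, 0.712, -0.694]] [[439.7216723636014, 0.0, 263.53027007148347], [0.0, 439.7216723636014, 192.16472756669512], [0.0, 0.0, 1.0]]
top [ 0.366 -0.029  1.37 ] [[-0.0, -1.0, 0.02], [-0.996, -0.002, -0.091], [0.091, -0.019, -0.996]] [[374.53007892747365, 0.0, 260.26849225844995], [0.0, 374.53007892747365, 186.15066347093062], [0.0, 0.0, 1.0]]
```

View pics/side0.png

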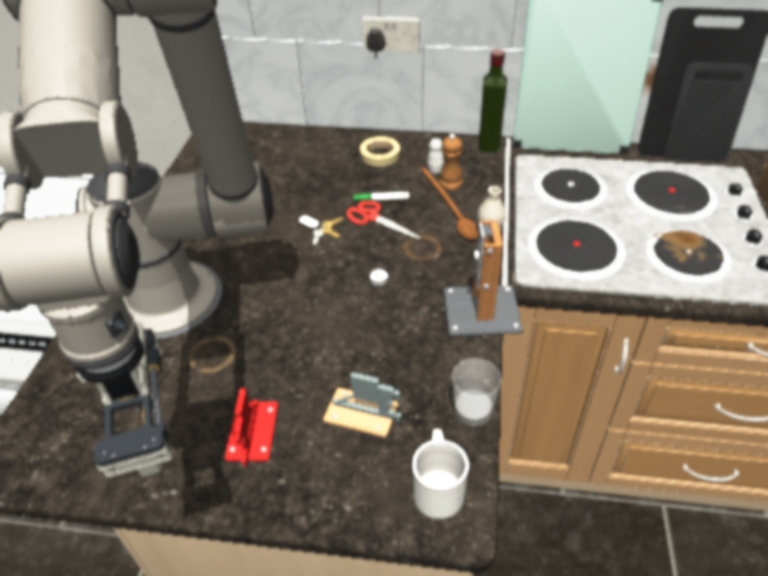

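View pics/top0.png

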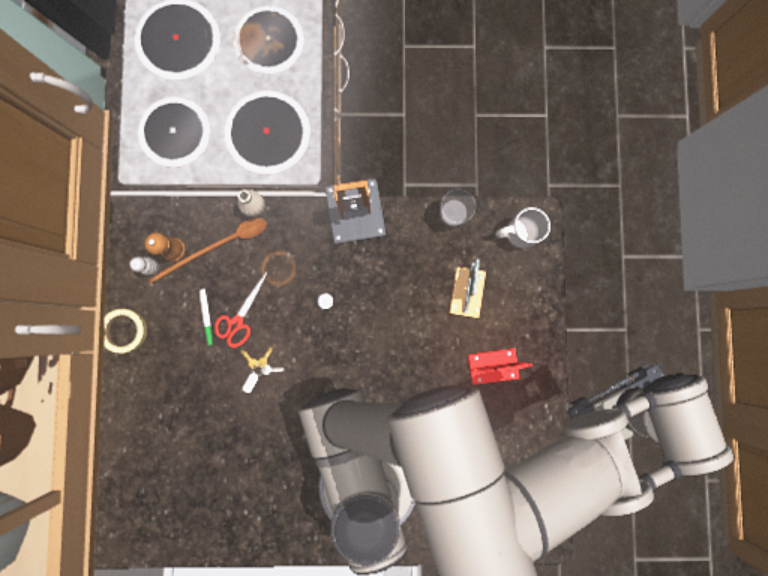

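Candidates in the side view (1.5x): grey bracket on its wooden board at (365,405), and the red look-alike at (250,430). By description I choose the grey one. The rack is at (483,280). Next are close crops.

```bash
cat > h.py <<'E'
import numpy as np,cv2
def load(f): return dict(np.load(f))
def world(c):
    K=c["camera_matrix"];R=cv2.Rodrigues(c["rvec"])[0];t=c["tvec"].ravel()
    z=c["z_map"];v,u=np.mgrid[:z.shape[0],:z.shape[1]]
    P=np.stack([(u-K[0,2])/K[0,0]*z,(v-K[1,2])/K[1,1]*z,z],-1)
    return (P-t)@R
def proj(c,p): return cv2.projectPoints(np.atleast_2d(np.float64(p)),c["rvec"],c["tvec"],c["camera_matrix"],None)[0][:,0]
E
python3 - <<'E'
from h import *
a=load("side0.npz");b=load("top0.npz")
def crop(c,x0,y0,w,h,f,r=False): return cv2.resize(c["image"][y0:y0+h,x0:x0+w,::-1],None,fx=f,fy=f,interpolation=cv2.INTER_CUBIC)
cv2.imwrite("pics/c1.png",np.hstack([crop(a,205,235,75,65,6),crop(b,290,165,48,65,6)]))
cv2.imwrite("pics/c2.png",np.hstack([crop(a,290,140,65,90,6),crop(b,210,110,55,90,6)[:540]]))
for n,c in(("s",a),("t",b)):
    W=world(c); ok=c["z_map"]>0
    # bracket region
    m=ok&(W[...,0]>.3)&(W[...,0]<.6)&(W[...,1]<-.1)&(W[...,1]>-.45)&(W[...,2]>.004)&(W[...,2]<.15)
    print(n,m.sum())
    I=c["image"].astype(int); red=(I[...,0]>150)&(I[...,1]<80)
    m&=~red
    wood=m&(W[...,2]<.016)&(I[...,0]-I[...,2]>50)
    p=W[wood][:,:2].astype(np.float32); print("wood",len(p),cv2.minAreaRect(p),p.mean(0), W[wood][:,2].mean())
    g=m&(W[...,2]>.03)
    q=W[g]; sel=np.linalg.norm(q[:,:2]-p.mean(0),axis=1)<.12
    q=q[sel]; print(len(q),q.min(0),q.max(0)); 
    u,s,vt=np.linalg.svd(q[:,:2]-q[:,:2].mean(0),full_matrices=False);print(q.mean(0),s,vt[0],np.degrees(np.arctan2(vt[0,1],vt[0,0])))
    m=ok&(W[...,0]>.4)&(W[...,0]<.8)&(abs(W[...,1])<.12)&(W[...,2]>.2)&(W[...,2]<.25)
    q=W[m]; print("racktop",len(q),cv2.minAreaRect(q[:,:2].astype(np.float32)),q.mean(0),q.min(0),q.max(0))
    m=ok&(W[...,0]>.4)&(W[...,0]<.8)&(abs(W[...,1])<.12)&(W[...,2]>.006)&(W[...,2]<.02)
    q=W[m]; print("base",len(q),cv2.minAreaRect(q[:,:2].astype(np.float32)),q.min(0),q.max(0))
E
```

```text
s 2310
wood 672 ((0.4029504656791687, -0.2634654939174652), (0.24694545567035675, 0.11689318716526031), 19.620948791503906) [ 0.4452403  -0.25923207] 0.009163881609162866
514 [ 0.42088631 -0.25816534  0.03000057] [ 0.52956603 -0.23504782  0.10965165]
[ 0.48228714 -0.24955484  0.07548522] [0.54265069 0.04970521] [ 0.98774434 -0.15608052] -8.97946814289162
racktop 213 ((0.6595651507377625, 0.03036598116159439), (0.03657635673880577, 0.07582028955221176), 10.232634544372559) [0.66001702 0.0278665  0.20834605] [ 0.63801708 -0.00784779  0.20003011] [0.68084379 0.0686985  0.22001257]
base 1324 ((0.607139527797699, 0.0025048404932022095), (0.2347809076309204, 0.38411542773246765), 89.98430633544922) [ 0.41504969 -0.11483298  0.00600325] [0.79922854 0.11994275 0.01995905]
t 1290
wood 518 ((0.4039697051048279, -0.26303547620773315), (0.25307536125183105, 0.1141408234834671), 20.10075569152832) [ 0.42543495 -0.2552177 ] 0.009430518769494205
123 [ 0.42827081 -0.2568151   0.03048811] [ 0.5303701  -0.23557113  0.11014949]
[ 0.48098205 -0.24528791  0.08171343] [0.29686964 0.02787229] [-0.9876009   0.15698557] 170.96802875896384
racktop 189 ((0.6600148677825928, 0.03355172276496887), (0.037149667739868164, 0.07460042834281921), 7.272302150726318) [0.66122433 0.03220289 0.20922353] [ 0.63865985 -0.00327324  0.20028675] [0.68101206 0.06965955 0.2191761 ]
base 992 ((0.6017207503318787, 0.0017870590090751648), (0.36642977595329285, 0.2361339032649994), 0.045687656849622726) [ 0.418481   -0.11642015  0.00600443] [0.78484145 0.11997389 0.01973976]
```

View pics/c1.png

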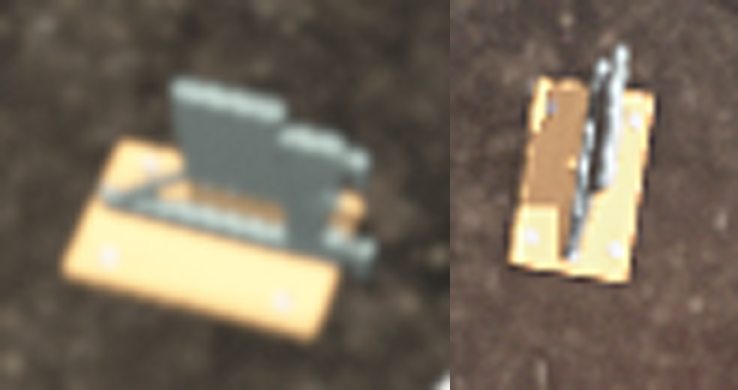

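View pics/c2.png

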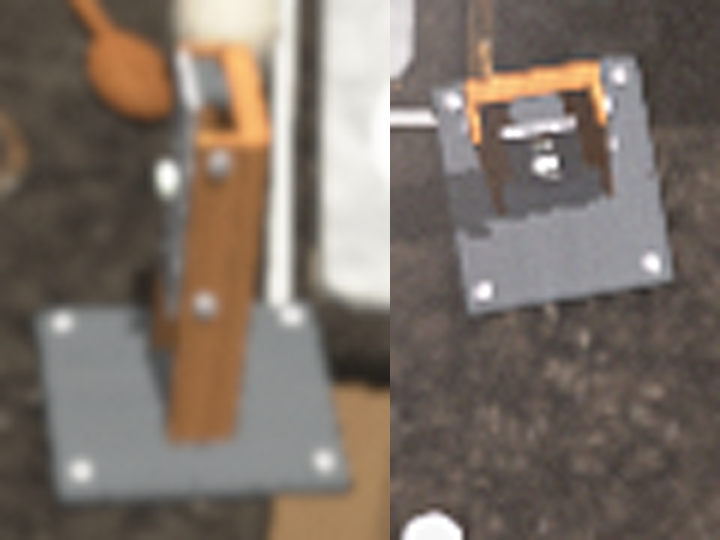

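Run:
```python
from h import *
np.set_printoptions(suppress=True,precision=4)
for n in("side","top"):
    c=load(n+"0.npz");W=world(c);ok=c["z_map"]>0;I=c["image"].astype(int)
    m=ok&(W[...,0]>.5)&(W[...,0]<.72)&(W[...,1]>-.1)&(W[...,1]<.14)&(W[...,2]>.007)&(W[...,2]<.018)
    k,l,st,ce=cv2.connectedComponentsWithStats(m.astype(np.uint8)); i=1+st[1:,4].argmax(); q=W[l==i]
    print(n,"base",len(q),q[:,2].mean(),cv2.minAreaRect(q[:,:2].astype(np.float32)))
    # strip/rack front: points above
    m=ok&(W[...,0]>.58)&(W[...,0]<.72)&(W[...,1]>-.04)&(W[...,1]<.1)&(W[...,2]>.12)&(W[...,2]<.23)
    v,u=np.nonzero(m)
    if n=="top":
        for r in range(v.min(),v.max()+1):
            print(r,[(int(x),*(1000*W[r,x]).round().astype(int).tolist(),I[r,x].tolist()) for x in u[v==r]][::2])
```

```text
side base 1085 0.011292964501516048 ((0.6579608917236328, 0.029975835233926773), (0.1433676928281784, 0.13199609518051147), 8.951897621154785)
top base 802 0.011787461381491051 ((0.656843900680542, 0.03130878135561943), (0.1410941183567047, 0.13032415509223938), 9.02033519744873)
121 [(238, 680, 19, 208, [202, 140, 97]), (240, 680, 13, 206, [244, 175, 112]), (242, 680, 6, 207, [252, 200, 123]), (244, 681, 0, 203, [250, 192, 132])]
122 [(231, 678, 41, 202, [210, 141, 99]), (233, 677, 35, 206, [230, 161, 107]), (235, 676, 28, 207, [249, 188, 120]), (237, 676, 22, 208, [250, 194, 123]), (239, 677, 16, 206, [243, 181, 117]), (241, 676, 9, 208, [247, 197, 123]), (243, 676, 3, 209, [246, 187, 117])]
123 [(225, 674, 60, 204, [197, 137, 102]), (227, 672, 53, 212, [249, 210, 141]), (229, 672, 47, 210, [249, 196, 130]), (231, 673, 41, 207, [250, 197, 127]), (233, 674, 35, 205, [245, 187, 121]), (235, 673, 28, 208, [245, 187, 120]), (237, 674, 22, 204, [245, 185, 119]), (239, 672, 16, 212, [245, 185, 118]), (241, 674, 10, 206, [249, 195, 122]), (243, 674, 3, 205, [244, 179, 111])]
124 [(223, 67
[... 5093 characters left out ...]
, (236, 643, 27, 156, [238, 237, 240]), (239, 645, 18, 149, [89, 87, 87]), (241, 646, 11, 144, [88, 85, 83]), (246, 650, -5, 124, [107, 96, 94])]
137 [(225, 639, 63, 159, [108, 91, 81]), (230, 640, 47, 156, [98, 91, 92]), (232, 641, 41, 150, [93, 86, 90]), (234, 639, 34, 160, [241, 239, 241]), (236, 639, 27, 158, [255, 255, 255]), (238, 644, 22, 138, [79, 75, 78]), (240, 645, 15, 134, [92, 90, 92])]
138 [(225, 640, 65, 138, [114, 99, 96]), (230, 640, 48, 141, [95, 87, 81]), (232, 640, 42, 138, [93, 90, 90]), (234, 642, 35, 131, [190, 188, 184]), (236, 637, 27, 154, [167, 162, 161]), (238, 643, 22, 124, [99, 94, 96])]
139 [(226, 640, 63, 125, [100, 87, 75]), (232, 640, 42, 125, [99, 95, 94])]
```

Run:
```python
from h import *
np.set_printoptions(suppress=True,precision=4)
from scipy.optimize import minimize_scalar
cam={n:load(n+"0.npz") for n in("side","top")}
th=np.radians(9.0); R=np.array([[np.cos(th),-np.sin(th),0],[np.sin(th),np.cos(th),0],[0,0,1]])
for n,c in cam.items():
    W=world(c)@R; I=c["image"].astype(int); ok=c["z_map"]>0
    # yaw-frame coords: base extents
    m=ok&(W[...,0]>.55)&(W[...,0]<.74)&(W[...,1]>-.15)&(W[...,1]<.0)&(W[...,2]>.008)&(W[...,2]<.016)
    k,l,st,_=cv2.connectedComponentsWithStats(m.astype(np.uint8)); q=W[l==1+st[1:,4].argmax()]
    print(n,"base ext",np.percentile(q[:,0],[.5,99.5]),np.percentile(q[:,1],[.5,99.5]))
    m=ok&(W[...,2]>.203)&(W[...,2]<.222)&(W[...,0]>.63)&(W[...,0]<.69)&(W[...,1]>-.13)&(W[...,1]<-.01)
    br=I.sum(-1); wood=m&(I[...,0]-I[...,2]>80); grey=m&(abs(I[...,0]-I[...,2])<20)&(br>390)
    print(" wood z",np.median(W[wood][:,2]),wood.sum(),"y",W[wood][:,1].min(),W[wood][:,1].max(),"x",W[wood][:,0].min(),W[wood][:,0].max())
    g=W[grey]; 
    print(" grey");
    v,u=np.nonzero(grey)
    for a,b,p,col in zip(v,u,g,I[grey]): print("  ",a,b,(p*1000).round(1),col) 
    # front face
    m=ok&(W[...,2]>.08)&(W[...,2]<.2)&(W[...,0]>.63)&(W[...,0]<.645)&(W[...,1]>-.1)&(W[...,1]<-.04)&(br<320)&(abs(I[...,0]-I[...,2])<15)
    q=W[m]; print(" front",len(q),q.mean(0),np.median(q[:,0]),q[:,0].std(),np.percentile(q[:,1],[1,99]))
    A=np.c_[q[:,1],q[:,2],np.ones(len(q))]; print(np.linalg.lstsq(A,q[:,0],rcond=None)[0])
```

```text
side base ext [0.5842 0.7263] [-0.1373 -0.0096]
 wood z 0.20681859509307685 111 y -0.1109532840192202 -0.035718729919194316 x 0.6426221411485816 0.6748184383363807
 grey
   150 320 [639.4 -60.3 216.2] [213 207 202]
   150 321 [643.2 -54.3 211.2] [207 199 193]
   150 322 [645.1 -58.6 214.6] [170 159 152]
   150 323 [647.7 -59.8 215.4] [151 140 132]
   150 324 [650.8 -57.6 213.6] [148 139 131]
   151 319 [638.5 -50.7 205. ] [142 136 132]
   151 320 [639.1 -63.5 215.2] [200 195 193]
   151 321 [641.7 -64.2 215.7] [209 206 203]
   151 322 [644.7 -62.3 214.1] [176 175 172]
   151 323 [647.4 -62.6 214.2] [150 149 147]
   151 324 [650.  -63.6 215. ] [143 143 141]
   151 325 [652.9 -62.3 213.8] [142 138 135]
   152 320 [638.5 -68.2 215.5] [188 184 183]
   152 321 [641.  -69.7 216.7] [214 212 210]
   152 322 [644.7 -64.1 212.1] [186 186 184]
   152 323 [646.9 -67.  214.3] [151 153 152]
   152 324 [648.3 -74.2 220. ] [143 146 145]
   152 325 [652.3 -67.1 214.2] [140 141 140]
   152 326 [655.9 -62.4 210.2] [144 139 133]
   153 320 [638.3 -71.  214.3] [181 177 175]
   153 321 [640.7 -72.7 215.6]
[... 3365 characters left out ...]
131 234 [643.  -70.3 212.4] [230 226 231]
   131 235 [640.9 -73.4 219.2] [232 228 232]
   131 236 [641.6 -76.5 214.5] [225 220 225]
   131 237 [640.9 -79.6 215.5] [252 249 253]
   131 238 [641.1 -82.7 212.7] [208 201 209]
   131 239 [640.8 -85.8 211.7] [165 158 163]
   131 240 [639.8 -88.9 214.1] [135 130 133]
   132 229 [641.7 -54.3 214.5] [253 251 255]
   132 230 [641.3 -57.4 214.4] [252 250 253]
   132 231 [641.  -60.5 213.5] [250 248 251]
   132 232 [639.6 -63.7 217.5] [203 196 203]
   132 233 [639.6 -66.7 215.6] [161 154 158]
   132 234 [639.5 -69.8 213.9] [145 138 140]
 front 70 [ 0.6393 -0.0722  0.1432] 0.63930296564569 0.0004926781703823014 [-0.0913 -0.0528]
[-0.0154  0.0001  0.6382]
```

Run:
```python
from h import *
a=load("side0.npz");b=load("top0.npz")
def crop(c,x0,y0,w,h,f): return cv2.resize(c["image"][y0:y0+h,x0:x0+w,::-1],None,fx=f,fy=f,interpolation=cv2.INTER_NEAREST)
cv2.imwrite("pics/c3.png",np.hstack([crop(a,310,140,30,50,11),crop(b,218,115,35,30,13)[:390].copy() if 0 else cv2.copyMakeBorder(crop(b,218,115,35,30,13),0,160,0,0,cv2.BORDER_CONSTANT)]))
```

```text
(no output)
```

View pics/c3.png

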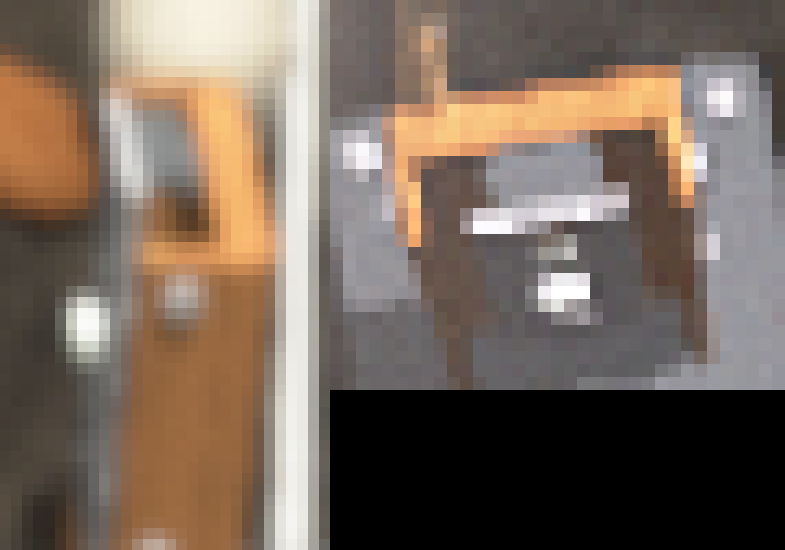

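Run:
```python
from h import *
np.set_printoptions(suppress=True,precision=4)
cam={n:load(n+"0.npz") for n in("side","top")}
from scipy.optimize import least_squares
for n,c in cam.items():
    W=world(c); I=c["image"].astype(int); ok=c["z_map"]>0
    reg=ok&(W[...,0]>.38)&(W[...,0]<.56)&(W[...,1]<-.18)&(W[...,1]>-.32)&~((I[...,0]>140)&(I[...,1]<90))
    m=(reg&(W[...,2]>.005)).astype(np.uint8)
    k,l,st,_=cv2.connectedComponentsWithStats(m); L=l==1+st[1:,4].argmax()
    for deg in (-9,):
        t=np.radians(deg);R=np.array([[np.cos(t),-np.sin(t),0],[np.sin(t),np.cos(t),0],[0,0,1]])
        Q=W@R
        wood=L&(W[...,2]<.015)&(I[...,0]-I[...,2]>40)
        q=Q[wood]; print(n,len(q),"board x",np.percentile(q[:,0],[0,1,99,100]),"y",np.percentile(q[:,1],[0,1,99,100]),cv2.minAreaRect(W[wood][:,:2].astype(np.float32)))
        g=L&(W[...,2]>.045); q=Q[g]
        print(" web x",np.percentile(q[:,0],[0,1,99,100]),"y",np.percentile(q[:,1],[1,10,50,90,99]),np.polyfit(q[:,0],q[:,1],1))
        top=q[q[:,2]>.1035]; print(" top edge",len(top),top.mean(0),top[:,0].min(),top[:,0].max())
```

```text
side 638 board x [0.4331 0.4344 0.5474 0.5489] y [-0.2069 -0.2053 -0.134  -0.1316] ((0.4584633409976959, -0.2441476583480835), (0.07481810450553894, 0.11577354371547699), 80.59831237792969)
 web x [0.4745 0.4788 0.5613 0.5629] y [-0.1745 -0.1732 -0.1716 -0.1678 -0.1643] [ 0.0067 -0.1745]
 top edge 63 [ 0.5033 -0.1691  0.1066] 0.4793767785685127 0.526203330303002
top 398 board x [0.4344 0.4355 0.5481 0.5492] y [-0.2047 -0.2038 -0.1329 -0.1324] ((0.45914480090141296, -0.24322786927223206), (0.07211100310087204, 0.1149672418832779), 80.34573364257812)
 web x [0.4742 0.4776 0.5629 0.5637] y [-0.1723 -0.171  -0.1658 -0.1646 -0.164 ] [-0.0129 -0.1603]
 top edge 28 [ 0.5024 -0.1683  0.1077] 0.4809232915613671 0.5257338756870544
```

```bash
cat > go.py <<'E'
import sys,numpy as np
from scipy.spatial.transform import Rotation as Ro
from workcell import get_state
# usage: go.py x y z yawdeg  -> row in tool axes
x,y,z,yw=map(float,sys.argv[1:5]); s=get_state()
R=np.array(s["tcp_rot"]);p=np.array(s["tcp_pos"])
t=np.radians(yw);T=np.array([[np.cos(t),np.sin(t),0],[np.sin(t),-np.cos(t),0],[0,0,-1]])
print("rv",np.round(Ro.from_matrix(R.T@T).as_rotvec(degrees=True),2),"cm",np.round(R.T@(np.array([x,y,z])-p)*100,2))
print("t",s["time"],"p",p.round(4),"F",np.round(s["wrist_force"],1),"M",np.round(s["moment"],2),"w",round(s["gripper_width"],4),"yaw",np.degrees(np.arctan2(R[1,0],R[0,0])).round(2),"tilt",np.round(R[:2,2],4),"q6",np.round(s["qpos"],2))
E
python3 go.py .472 -.2455 .19 -9.2
```

```text
rv [-8.000e-02  1.000e-02  3.526e+01] cm [31.61 -9.67  3.63]
t 0.1 p [ 0.2305 -0.4713  0.2261] F [-0.9 -0.3 -0.9] M [ 0.05 -0.03  0.01] w 0.0924 yaw 26.06 tilt [-0.0004  0.0013] q6 [-1.26  0.34  1.52 -0.    1.28 -0.15]
```

```bash
python3 -m creep '[[0,0,8,5,-1.5,0,5],[0,0,16,10,-3,0,5],[0,0,24,15,-4.5,0,5],[0,0,32,20,-6,0.5,5],[0,0,35.2,24,-7.5,1,5]]' 25; python3 go.py .472 -.2455 .17 -9.2
```

```text
time: 0.6
tcp_pos: [0.4005, -0.3119, 0.2186]
tcp_rot: [[0.986, -0.165, 0.0], [-0.165, -0.986, -0.001], [0.0, 0.001, -1.0]]
wrist_force: [-0.1, -0.6, 0.5]
gripper_width: 0.0561
rv [ 0.03 -0.02 -0.27] cm [ 5.96 -7.73  4.86]
t 0.6 p [ 0.4005 -0.3119  0.2186] F [-0.1 -0.6  0.5] M [ 0.   -0.02  0.01] w 0.0561 yaw -9.47 tilt [ 0.0003 -0.0006] q6 [-0.81  0.32  1.58 -0.    1.24  0.92]
```

```bash
python3 -m creep '[[0,0,0,3,-4,2,5],[0,0,0,5.95,-7.7,4.8,5],[0,0,0,5.95,-7.7,4.8,5],[0,0,0,5.95,-7.7,4.8,5]]'; python3 go.py .472 -.2455 .071 -9.2
python3 - <<'E'
from h import *
from workcell import camera
v=[]
for n in("side","top"):
    c=camera(n);np.savez(n+"1.npz",**c)
    u=proj(c,[.472,-.2455,.1])[0].astype(int)
    v.append(cv2.resize(c["image"][max(0,u[1]-40):u[1]+40,u[0]-40:u[0]+40,::-1],(400,400),interpolation=cv2.INTER_CUBIC))
cv2.imwrite("pics/d1.png",np.hstack(v))
E
```

```text
time: 1.0
tcp_pos: [0.4706, -0.2448, 0.1694]
tcp_rot: [[0.988, -0.156, -0.002], [-0.156, -0.988, 0.002], [-0.003, -0.001, -1.0]]
wrist_force: [0.1, -0.5, 0.8]
gripper_width: 0.0502
rv [-0.06  0.15  0.23] cm [0.17 0.06 9.84]
t 1.0 p [ 0.4706 -0.2448  0.1694] F [ 0.1 -0.5  0.8] M [ 0.    0.06 -0.05] w 0.0502 yaw -8.97 tilt [-0.0024  0.0015] q6 [-0.62  0.41  1.59 -0.    1.14  1.1 ]
```

View pics/d1.png

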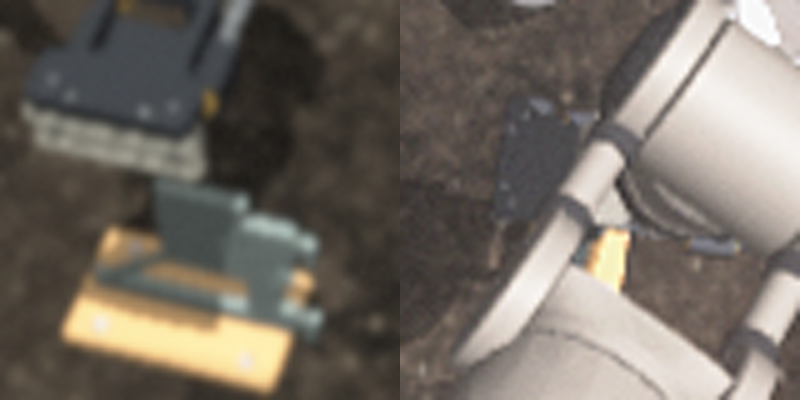

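The side view shows the open fingers (115,150) above the grip plate (200,210), and the top view is blocked by the arm. I'll descend, then check again.

```bash
python3 -m creep '[[0,0,0.2,0.1,0,3,5],[0,0,0.2,0.1,0,5,5],[0,0,0.2,0.1,0,5,5]]'
python3 - <<'E'
from h import *
from workcell import camera
v=[]
for n in("side","top"):
    c=camera(n);np.savez(n+"1.npz",**c)
    u=proj(c,[.472,-.2455,.1])[0].astype(int)
    v.append(cv2.resize(c["image"][max(0,u[1]-40):u[1]+40,u[0]-40:u[0]+40,::-1],(400,400),interpolation=cv2.INTER_CUBIC))
cv2.imwrite("pics/d2.png",np.hstack(v))
E
python3 go.py .472 -.2455 .071 -9.2
```

```text
time: 1.4
tcp_pos: [0.4694, -0.2471, 0.1193]
tcp_rot: [[0.986, -0.165, -0.003], [-0.165, -0.986, 0.002], [-0.004, -0.001, -1.0]]
wrist_force: [-1.2, 0.2, 0.3]
gripper_width: 0.0499
rv [ 0.04 -0.06 -0.25] cm [ 0.04 -0.25  5.07]
t 1.5 p [ 0.4712 -0.2478  0.1217] F [0.5 0.1 0.8] M [ 0.04 -0.03 -0.04] w 0.0501 yaw -9.45 tilt [ 0.0008 -0.0009] q6 [-0.63  0.46  1.65 -0.    1.03  1.11]
```

View pics/d2.png

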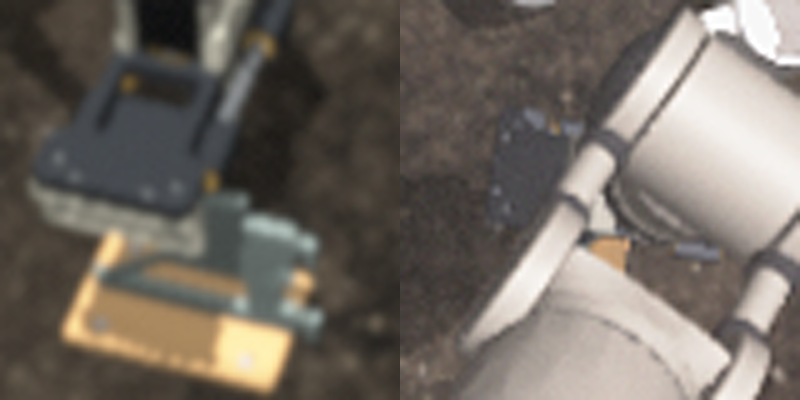

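Run:
```python
from h import *
np.set_printoptions(suppress=True,precision=4)
c=load("side1.npz");W=world(c);t=np.radians(-9.2);R=np.array([[np.cos(t),-np.sin(t),0],[np.sin(t),np.cos(t),0],[0,0,1]])
Q=W@R; print("tcp",np.array([.4710,-.2468,.121])@R)
I=c["image"].astype(int)
m=(c["z_map"]>0)&(Q[...,2]>.115)&(Q[...,2]<.15)&(abs(Q[...,0]-.5)<.08)&(abs(Q[...,1]+.17)<.1)
for z0 in np.arange(.115,.15,.005):
    k=m&(Q[...,2]>=z0)&(Q[...,2]<z0+.005); q=Q[k]
    if len(q): print(z0.round(3),len(q),q.min(0),q.max(0),np.median(q,0))
```

```text
tcp [ 0.5044 -0.1683  0.121 ]
0.125 1 [ 0.5121 -0.1322  0.1264] [ 0.5121 -0.1322  0.1264] [ 0.5121 -0.1322  0.1264]
0.13 1 [ 0.5127 -0.1333  0.1316] [ 0.5127 -0.1333  0.1316] [ 0.5127 -0.1333  0.1316]
0.14 2 [ 0.4893 -0.1442  0.1411] [ 0.5037 -0.1398  0.1427] [ 0.4965 -0.142   0.1419]
0.145 2 [ 0.5071 -0.147   0.1454] [ 0.5075 -0.1455  0.1473] [ 0.5073 -0.1463  0.1464]
```

Run:
```python
from h import *
np.set_printoptions(suppress=True,precision=4)
c=load("side1.npz");W=world(c);t=np.radians(-9.2);R=np.array([[np.cos(t),-np.sin(t),0],[np.sin(t),np.cos(t),0],[0,0,1]])
Q=W@R
u=proj(c,[.472,-.2455,.1])[0].astype(int);x0,y0=u-40
for r in (25,30,35,40,44,47,50):
    print(r,[(k,*(Q[y0+r,x0+k]*1000).round().astype(int).tolist()) for k in range(4,50,5)])
```

```text
25 [(4, 355, -67, -3), (9, 370, -64, -2), (14, 466, -220, 208), (19, 483, -229, 224), (24, 488, -214, 208), (29, 500, -214, 211), (34, 509, -207, 207), (39, 527, -221, 229), (44, 532, -203, 209), (49, 479, -29, -6)]
30 [(4, 364, -87, 0), (9, 469, -251, 228), (14, 479, -248, 227), (19, 489, -244, 225), (24, 500, -241, 226), (29, 510, -239, 227), (34, 521, -236, 227), (39, 525, -219, 209), (44, 535, -214, 206), (49, 486, -50, -2)]
35 [(4, 369, -101, -3), (9, 474, -264, 227), (14, 483, -259, 224), (19, 494, -257, 226), (24, 504, -254, 226), (29, 514, -251, 226), (34, 525, -248, 225), (39, 536, -246, 227), (44, 538, -222, 199), (49, 492, -68, -1)]
40 [(4, 377, -119, -1), (9, 468, -256, 199), (14, 482, -261, 209), (19, 496, -265, 219), (24, 508, -265, 224), (29, 520, -265, 228), (34, 530, -262, 228), (39, 538, -255, 221), (44, 515, -168, 107), (49, 497, -84, -2)]
44 [(4, 383, -134, 1), (9, 396, -129, 0), (14, 479, -257, 189), (19, 491, -257, 193), (24, 504, -258, 199), (29, 518, -263, 210), (34, 531, -266, 219), (39, 538, -256, 209), (44, 516, -172, 97), (49, 527, -166, 93)]
47 [(4, 385, -140, -4), (9, 399, -138, -1), (14, 412, -134, -1), (19, 426, -131, 0), (24, 502, -257, 187), (29, 514, -257, 191), (34, 526, -257, 195), (39, 537, -255, 197), (44, 514, -168, 78), (49, 528, -170, 86)]
50 [(4, 389, -150, -3), (9, 402, -146, -3), (14, 416, -143, -2), (19, 429, -139, -2), (24, 445, -142, 8), (29, 458, -139, 8), (34, 486, -168, 56), (39, 537, -257, 188), (44, 514, -169, 68), (49, 528, -170, 74)]
```

The dark block is the gripper body, centred at x'=504 mm as required, so the pose is consistent. Going down and closing.

```bash
python3 -m creep '[[0,0,0,0,-0.15,2.5,5],[0,0,0,0,-0.15,5,5],[0,0,0,0,-0.15,5,5],[0,0,0,0,-0.15,5,2],[0,0,0,0,-0.15,5,0]]' 30; python3 -m creep '[[0,0,0,0,0,0,0],[0,0,0,0,0,0,0],[0,0,0,0,0,0,0]]'; python3 go.py .472 -.2455 .071 -9.2
```

```text
time: 2.0
tcp_pos: [0.4727, -0.246, 0.0726]
tcp_rot: [[0.987, -0.163, 0.003], [-0.163, -0.987, -0.002], [0.003, 0.002, -1.0]]
wrist_force: [-0.1, 0.0, 0.7]
gripper_width: 0.0383
time: 2.3
tcp_pos: [0.4719, -0.2451, 0.0712]
tcp_rot: [[0.987, -0.162, 0.001], [-0.162, -0.987, -0.001], [0.001, 0.0, -1.0]]
wrist_force: [0.2, -0.6, -0.1]
gripper_width: 0.0145
rv [ 0.03 -0.05 -0.14] cm [0.01 0.04 0.02]
t 2.3 p [ 0.4719 -0.2451  0.0712] F [ 0.2 -0.6 -0.1] M [0.05 0.02 0.02] w 0.0145 yaw -9.34 tilt [ 0.0007 -0.0006] q6 [-0.62  0.53  1.71 -0.    0.91  1.11]
```

```bash
python3 -m creep '[[0,0,0,0,0,0,0],[0,0,0,0,0,0,0],[0,0,0,0,0,0,0],[0,0,0,0,0,0,0]]' 45; python3 -m creep '[[0,0,0,0,0,-1,0],[0,0,0,0,0,-4,0],[0,0,0,0,0,-8,0],[0,0,0,0,0,-12,0],[0,0,0,0,0,-15,0]]'; python3 go.py .472 -.2455 .225 9
```

```text
time: 2.7
tcp_pos: [0.4716, -0.2448, 0.0706]
tcp_rot: [[0.987, -0.162, -0.0], [-0.162, -0.987, 0.0], [-0.0, -0.0, -1.0]]
wrist_force: [-1.5, 1.2, -0.6]
gripper_width: 0.0081
time: 3.2
tcp_pos: [0.472, -0.2452, 0.2237]
tcp_rot: [[0.987, -0.162, 0.002], [-0.162, -0.987, -0.002], [0.002, 0.001, -1.0]]
wrist_force: [0.2, -1.3, -3.4]
gripper_width: 0.008
rv [  0.1   -0.12 -18.34] cm [ 0.01  0.03 -0.13]
t 3.2 p [ 0.472  -0.2452  0.2237] F [ 0.2 -1.3 -3.4] M [-0.03 -0.02  0.05] w 0.008 yaw -9.34 tilt [ 0.0021 -0.0017] q6 [-0.62  0.36  1.51 -0.    1.27  1.11]
```

```bash
python3 go.py .5564 .0155 .20 9; python3 -m creep '[[0,0,-4,-0.5,-5,0,0],[0,0,-8,-1,-10,0,0],[0,0,-12,-0.5,-15,0.5,0],[0,0,-16,1,-20,1,0],[0,0,-18.3,3,-24,2,0]]'; python3 go.py .5564 .0155 .19 9
```

```text
rv [  0.1   -0.12 -18.34] cm [  4.09 -27.1    2.34]
t 3.2 p [ 0.472  -0.2452  0.2237] F [ 0.2 -1.3 -3.4] M [-0.03 -0.02  0.05] w 0.008 yaw -9.34 tilt [ 0.0021 -0.0017] q6 [-0.62  0.36  1.51 -0.    1.27  1.11]
time: 3.7
tcp_pos: [0.5405, -0.0109, 0.202]
tcp_rot: [[0.987, 0.158, 0.002], [0.158, -0.987, -0.001], [0.002, 0.001, -1.0]]
wrist_force: [1.0, -1.4, -2.4]
gripper_width: 0.0078
rv [ 0.05 -0.1   0.12] cm [ 1.99 -2.35  1.2 ]
t 3.7 p [ 0.5405 -0.0109  0.202 ] F [ 1.  -1.4 -2.4] M [-0.1  -0.07 -0.03] w 0.0078 yaw 9.12 tilt [ 0.0018 -0.0005] q6 [-0.16  0.39  1.52 -0.    1.23  1.25]
```

```bash
python3 -m creep '[[0,0,0,1,-1.2,0.6,0],[0,0,0,2,-2.35,1.2,0],[0,0,0,2,-2.35,1.2,0],[0,0,0,2,-2.35,1.2,0]]'; python3 go.py .5564 .0155 .182 9
python3 - <<'E'
from h import *
from workcell import camera
v=[]
for n in("side","top"):
    c=camera(n);np.savez(n+"2.npz",**c)
    u=proj(c,[.61,.025,.16])[0].astype(int);print(u)
    v.append(cv2.resize(c["image"][max(0,u[1]-32):u[1]+32,u[0]-32:u[0]+32,::-1],(400,400),interpolation=cv2.INTER_NEAREST if n=="top" else cv2.INTER_CUBIC))
cv2.imwrite("pics/e1.png",np.hstack(v))
E
```

```text
time: 4.1
tcp_pos: [0.556, 0.0124, 0.1886]
tcp_rot: [[0.988, 0.155, -0.001], [0.155, -0.988, -0.001], [-0.001, 0.001, -1.0]]
wrist_force: [0.6, -0.3, -2.5]
gripper_width: 0.0075
rv [ 0.03  0.06 -0.09] cm [ 0.09 -0.3   0.66]
t 4.1 p [0.556  0.0124 0.1886] F [ 0.6 -0.3 -2.5] M [-0.03 -0.01  0.01] w 0.0075 yaw 8.91 tilt [-0.0009 -0.0007] q6 [-0.12  0.43  1.5  -0.    1.22  1.3 ]
[307 168]
[236 145]
```

View pics/e1.png

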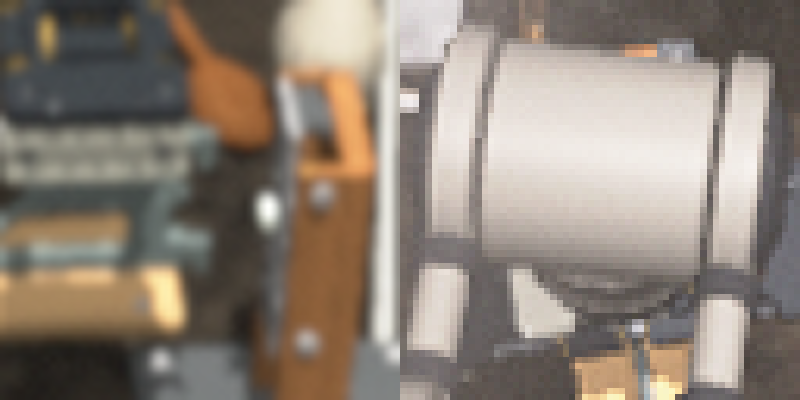

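The side view shows the held bracket level, with its hooks (205,150)/(205,250) about 50 mm short of the strip (275,200). The top view is hidden by the arm. I'll average noisy state readings and measure the held bracket against the strip.

```bash
cat > av.py <<'E'
import sys,numpy as np
from workcell import get_state,camera
n=int(sys.argv[1]) if len(sys.argv)>1 else 6
S=[]
for i in range(n):
    c=camera("side"); S.append(get_state())
m=lambda k:np.mean([s[k] for s in S],0)
p=m("tcp_pos");R=m("tcp_rot");t=np.radians(9);A=np.array([[np.cos(t),-np.sin(t),0],[np.sin(t),np.cos(t),0],[0,0,1]])
q=p@A
print("t",S[-1]["time"],"p",p.round(4),"| bracket x'",round(q[0]*1e3+47,1),"y'",round(q[1]*1e3,1),"z",round(q[2]*1e3-71,1))
print("F rack axes",(m("wrist_force")@A).round(1),"M",(m("moment")@A).round(2),"yaw",np.degrees(np.arctan2(R[1,0],R[0,0])).round(2),"tilt",(R[:,2]@A).round(4)[:2],"w",m("gripper_width").round(4))
np.savez("last.npz",**c)
E
python3 av.py 8
python3 - <<'E'
from h import *
np.set_printoptions(suppress=True,precision=1)
c=load("last.npz");t=np.radians(9);A=np.array([[np.cos(t),-np.sin(t),0],[np.sin(t),np.cos(t),0],[0,0,1]])
Q=world(c)@A*1000;I=c["image"].astype(int)
m=(c["z_map"]>0)&(Q[...,0]>450)&(Q[...,0]<628)&(abs(Q[...,1]+72)<60)&(Q[...,2]>60)&(Q[...,2]<240)
w=m&(I[...,0]-I[...,2]>50)&(Q[...,2]<145); q=Q[w]; print("wood",len(q),np.percentile(q,[1,50,99],axis=0))
g=m&(abs(I[...,0]-I[...,2])<40)&(Q[...,2]>135)&(Q[...,2]<205)&(Q[...,0]>565); q=Q[g];print("web",len(q),np.percentile(q,[1,10,50,90,99],axis=0))
E
```

```text
t 4.6 p [0.5563 0.0125 0.189 ] | bracket x' 598.4 y' -74.6 z 118.0
F rack axes [ 0.   0.1 -3.2] M [ 0.02 -0.02  0.01] yaw 8.89 tilt [ 0.0004 -0.0003] w 0.0077
wood 467 [[ 481.8 -112.7  123.3]
 [ 534.6  -90.5  127.7]
 [ 592.9  -41.4  132.8]]
web 161 [[565.8 -82.  136. ]
 [571.1 -80.9 139.5]
 [585.3 -78.1 164. ]
 [605.5 -75.3 195.1]
 [609.3 -72.1 204.4]]
```

```bash
python3 -m creep '[[0,0,0,0,-0.3,0.7,0],[0,0,0,1,-0.3,0.7,0],[0,0,0,2,-0.3,0.7,0],[0,0,0,2,-0.3,0.7,0],[0,0,0,2,-0.3,0.7,0]]'; python3 av.py 6
python3 - <<'E'
from h import *
c=load("last.npz");u=proj(c,[.63,.028,.16])[0].astype(int)
cv2.imwrite("pics/e2.png",cv2.resize(c["image"][u[1]-35:u[1]+35,u[0]-40:u[0]+30,::-1],(600,600),interpolation=cv2.INTER_CUBIC))
E
```

```text
time: 5.1
tcp_pos: [0.576, 0.0195, 0.1814]
tcp_rot: [[0.988, 0.156, -0.0], [0.156, -0.988, -0.0], [-0.0, 0.0, -1.0]]
wrist_force: [-0.6, 0.3, -4.1]
gripper_width: 0.0079
t 5.4 p [0.5755 0.0194 0.1816] | bracket x' 618.5 y' -70.9 z 110.6
F rack axes [-0.2 -0.2 -3.2] M [0.03 0.02 0.02] yaw 8.96 tilt [-0.0002 -0.0001] w 0.0078
```

View pics/e2.png

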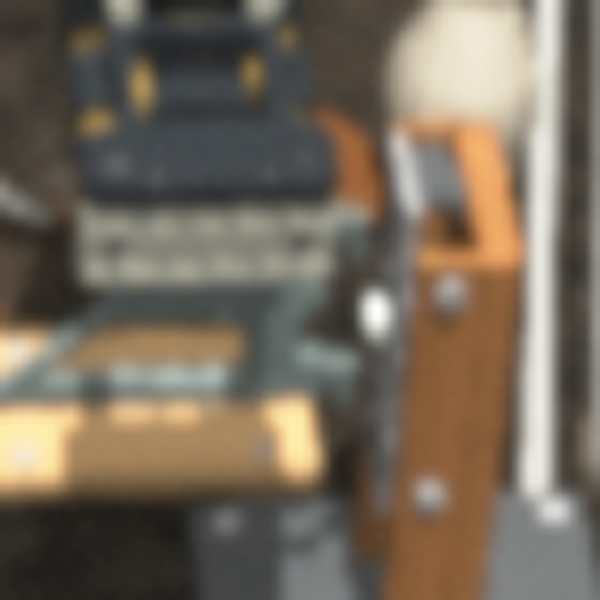

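Hooks at (360,225) and (345,370) are just short of the strip face (390,250), with the roller at (378,312). I'll advance in small steps.

```bash
python3 -m creep '[[0,0,0,0.3,0.05,0,0],[0,0,0,0.6,0.05,0,0],[0,0,0,0.9,0.05,0,0],[0,0,0,1.1,0.05,0,0],[0,0,0,1.2,0.05,0,0]]'; python3 av.py 4
```

```text
time: 5.9
tcp_pos: [0.5878, 0.0208, 0.1816]
tcp_rot: [[0.988, 0.156, 0.0], [0.156, -0.988, -0.0], [0.0, 0.0, -1.0]]
wrist_force: [0.3, 0.3, -3.2]
gripper_width: 0.0078
t 6.1 p [0.5877 0.0208 0.1816] | bracket x' 630.7 y' -71.4 z 110.6
F rack axes [-0.6 -0.3 -3.6] M [ 0.02  0.01 -0.01] yaw 8.96 tilt [-0.0001 -0.0001] w 0.0078
```

```bash
python3 -m creep '[[0,0,0,0.1,0.02,0,0],[0,0,0,0.2,0.02,0,0],[0,0,0,0.3,0.02,0,0],[0,0,0,0.4,0.02,0,0],[0,0,0,0.4,0.02,0,0]]'; python3 av.py 4
```

```text
time: 6.6
tcp_pos: [0.5917, 0.0212, 0.1816]
tcp_rot: [[0.988, 0.156, 0.0], [0.156, -0.988, -0.0], [0.0, 0.0, -1.0]]
wrist_force: [0.8, -0.3, -3.6]
gripper_width: 0.0078
t 6.8 p [0.5915 0.0212 0.1816] | bracket x' 634.6 y' -71.6 z 110.6
F rack axes [-0.1 -0.  -3.6] M [ 0.01 -0.01 -0.01] yaw 8.96 tilt [-0.0001 -0.0001] w 0.0077
```

```bash
python3 -m creep '[[0,0,0,0.1,0.0,0,0],[0,0,0,0.2,0.0,0,0],[0,0,0,0.3,0.0,0,0],[0,0,0,0.3,0,0,0]]'; python3 av.py 4
```

```text
time: 7.2
tcp_pos: [0.5947, 0.0216, 0.1816]
tcp_rot: [[0.988, 0.156, 0.0], [0.156, -0.988, -0.0], [0.0, 0.0, -1.0]]
wrist_force: [0.0, -0.4, -2.1]
gripper_width: 0.008
t 7.4 p [0.5945 0.0216 0.1816] | bracket x' 637.6 y' -71.6 z 110.6
F rack axes [-0.4  0.1 -3.3] M [0.02 0.   0.04] yaw 8.96 tilt [-0.0001 -0.0001] w 0.0077
```

```bash
python3 -m creep '[[0,0,0,0.05,0.0,0,0],[0,0,0,0.1,0.0,0,0],[0,0,0,0.1,0,0,0]]'; python3 av.py 4
```

```text
time: 7.7
tcp_pos: [0.5956, 0.0218, 0.1817]
tcp_rot: [[0.988, 0.156, 0.0], [0.156, -0.988, -0.0], [0.0, 0.0, -1.0]]
wrist_force: [-0.4, -0.4, -3.2]
gripper_width: 0.008
t 7.9 p [0.5955 0.0218 0.1816] | bracket x' 638.6 y' -71.6 z 110.6
F rack axes [-0.2  0.2 -3.3] M [0.03 0.   0.01] yaw 8.96 tilt [-0.     -0.0001] w 0.0076
```

Still free, so both hooks are in the slots. I'll feel for the back contact.

```bash
python3 -m creep '[[0,0,0,0.03,0.0,0,0],[0,0,0,0.05,0.0,0,0],[0,0,0,0.05,0,0,0]]'; python3 av.py 4; python3 -m creep '[[0,0,0,0.03,0.0,0,0],[0,0,0,0.05,0.0,0,0],[0,0,0,0.05,0,0,0]]'; python3 av.py 4
```

```text
time: 8.2
tcp_pos: [0.5959, 0.0219, 0.1816]
tcp_rot: [[0.988, 0.156, -0.0], [0.156, -0.988, -0.0], [-0.0, 0.0, -1.0]]
wrist_force: [-0.9, -0.3, -3.4]
gripper_width: 0.0074
t 8.4 p [0.5959 0.0219 0.1816] | bracket x' 639.0 y' -71.6 z 110.6
F rack axes [-0.4  0.1 -3.2] M [0.05 0.09 0.02] yaw 8.96 tilt [-0.0001 -0.0001] w 0.0077
time: 8.7
tcp_pos: [0.5962, 0.0219, 0.1816]
tcp_rot: [[0.988, 0.156, -0.001], [0.156, -0.988, -0.0], [-0.001, 0.0, -1.0]]
wrist_force: [-2.6, -0.8, -1.7]
gripper_width: 0.0078
t 8.9 p [0.5962 0.0219 0.1816] | bracket x' 639.3 y' -71.6 z 110.6
F rack axes [-2.8  0.3 -2.8] M [0.04 0.49 0.02] yaw 8.96 tilt [-0.0007 -0.    ] w 0.0077
```

```bash
python3 -m creep '[[0,0,0,-0.07,0,0,0],[0,0,0,-0.07,0,0.1,0],[0,0,0,-0.07,0,0.2,0],[0,0,0,-0.07,0,0.3,0],[0,0,0,-0.07,0,0.3,0]]'; python3 av.py 4; python3 -m creep '[[0,0,0,0,0,0.05,0],[0,0,0,0,0,0.1,0],[0,0,0,0,0,0.15,0],[0,0,0,0,0,0.2,0],[0,0,0,0,0,0.2,0]]'; python3 av.py 3
```

```text
time: 9.4
tcp_pos: [0.5959, 0.0218, 0.1785]
tcp_rot: [[0.988, 0.156, 0.0], [0.156, -0.988, -0.0], [0.0, 0.0, -1.0]]
wrist_force: [-0.4, -1.0, -4.1]
gripper_width: 0.0078
t 9.6 p [0.5959 0.0219 0.1786] | bracket x' 639.0 y' -71.6 z 107.6
F rack axes [-0.1  0.1 -3.2] M [-0.01  0.09  0.01] yaw 8.96 tilt [ 0.0002 -0.0001] w 0.0076
time: 10.1
tcp_pos: [0.5956, 0.0218, 0.1771]
tcp_rot: [[0.988, 0.156, -0.0], [0.156, -0.988, -0.0], [-0.0, 0.0, -1.0]]
wrist_force: [-5.0, -1.5, 2.8]
gripper_width: 0.0078
t 10.25 p [0.5956 0.0218 0.177 ] | bracket x' 638.6 y' -71.6 z 106.0
F rack axes [-5.  -0.2  3. ] M [0.07 0.74 0.01] yaw 8.96 tilt [-0.0002 -0.0002] w 0.0077
```

```bash
python3 -m creep '[[0,0,0,0,0,0.05,0],[0,0,0,0,0,0.1,0],[0,0,0,0,0,0.15,0],[0,0,0,0,0,0.2,0],[0,0,0,0,0,0.2,0]]' 60; python3 av.py 3
```

```text
time: 10.75
tcp_pos: [0.5953, 0.0217, 0.1753]
tcp_rot: [[0.988, 0.156, -0.001], [0.156, -0.988, -0.0], [-0.001, 0.0, -1.0]]
wrist_force: [-5.5, -1.2, 4.3]
gripper_width: 0.0076
t 10.9 p [0.5953 0.0217 0.1753] | bracket x' 638.4 y' -71.7 z 104.3
F rack axes [-7.1 -0.2  5.5] M [0.07 1.01 0.  ] yaw 8.96 tilt [-0.0006 -0.0003] w 0.0077
```

```bash
python3 -m creep '[[0,0,0,0,0,0.05,0],[0,0,0,0,0,0.1,0],[0,0,0,0,0,0.15,0],[0,0,0,0,0,0.15,0]]' 60; python3 av.py 3
```

```text
time: 11.3
tcp_pos: [0.5952, 0.0217, 0.1741]
tcp_rot: [[0.988, 0.156, -0.001], [0.156, -0.988, -0.0], [-0.001, 0.0, -1.0]]
wrist_force: [-8.3, -1.4, 6.2]
gripper_width: 0.0077
t 11.45 p [0.5952 0.0217 0.1741] | bracket x' 638.2 y' -71.7 z 103.1
F rack axes [-8.9  0.1  7.1] M [0.07 1.15 0.04] yaw 8.96 tilt [-0.0007 -0.0004] w 0.0076
```

```bash
python3 -m creep '[[0,0,0,0,0,0.05,0],[0,0,0,0,0,0.1,0],[0,0,0,0,0,0.15,0],[0,0,0,0,0,0.2,0],[0,0,0,0,0,0.2,0]]'; python3 av.py 3
```

```text
time: 11.95
tcp_pos: [0.5943, 0.0216, 0.1708]
tcp_rot: [[0.988, 0.156, -0.004], [0.156, -0.988, -0.0], [-0.004, -0.0, -1.0]]
wrist_force: [-7.1, -2.1, -1.0]
gripper_width: 0.0075
t 12.1 p [0.5943 0.0216 0.1705] | bracket x' 637.4 y' -71.6 z 99.5
F rack axes [-6.4 -0.4 -1.1] M [-0.05  1.14 -0.03] yaw 8.96 tilt [-0.0038  0.0002] w 0.0076
```

```bash
python3 -m creep '[[0,0,0,0,0,0.05,0],[0,0,0,0,0,0.1,0],[0,0,0,0,0,0.15,0],[0,0,0,0,0,0.2,0],[0,0,0,0,0,0.2,0]]'; python3 av.py 3
```

```text
time: 12.6
tcp_pos: [0.5944, 0.0217, 0.1675]
tcp_rot: [[0.988, 0.156, -0.004], [0.156, -0.988, -0.0], [-0.004, -0.001, -1.0]]
wrist_force: [-4.6, -0.9, -10.0]
gripper_width: 0.0073
t 12.75 p [0.5944 0.0217 0.1675] | bracket x' 637.5 y' -71.5 z 96.5
F rack axes [-4.4 -0.7 -9.5] M [-0.18  1.09 -0.04] yaw 8.96 tilt [-0.0044  0.0006] w 0.0076
```

Past the crest and now being pulled down. On to the hard stop.

```bash
python3 -m creep '[[0,0,0,0,0,0.05,0],[0,0,0,0,0,0.1,0],[0,0,0,0,0,0.15,0],[0,0,0,0,0,0.2,0],[0,0,0,0,0,0.2,0]]'; python3 av.py 3
```

```text
time: 13.25
tcp_pos: [0.5945, 0.0217, 0.1658]
tcp_rot: [[0.988, 0.156, -0.004], [0.156, -0.988, -0.0], [-0.004, -0.0, -1.0]]
wrist_force: [-5.0, -1.0, -8.4]
gripper_width: 0.0076
t 13.4 p [0.5945 0.0217 0.1658] | bracket x' 637.6 y' -71.5 z 94.8
F rack axes [-5.6 -0.7 -8. ] M [-0.16  1.15 -0.04] yaw 8.96 tilt [-0.0041  0.0005] w 0.0077
```

```bash
python3 -m creep '[[0,0,0,0,0,0.05,0],[0,0,0,0,0,0.1,0],[0,0,0,0,0,0.1,0]]'; python3 av.py 3
```

```text
time: 13.7
tcp_pos: [0.5945, 0.0217, 0.1649]
tcp_rot: [[0.988, 0.156, -0.004], [0.156, -0.988, -0.0], [-0.004, -0.0, -1.0]]
wrist_force: [-4.9, -1.4, -6.8]
gripper_width: 0.008
t 13.85 p [0.5945 0.0217 0.1649] | bracket x' 637.6 y' -71.5 z 93.9
F rack axes [-5.7 -0.9 -7.6] M [-0.12  1.2  -0.02] yaw 8.96 tilt [-0.0038  0.0004] w 0.0078
```

```bash
python3 -m creep '[[0,0,0,0,0,0.05,0],[0,0,0,0,0,0.1,0],[0,0,0,0,0,0.1,0]]'; python3 av.py 3
```

```text
time: 14.15
tcp_pos: [0.5947, 0.0217, 0.1648]
tcp_rot: [[0.988, 0.156, -0.003], [0.156, -0.988, -0.0], [-0.003, -0.0, -1.0]]
wrist_force: [-7.2, -1.4, -2.7]
gripper_width: 0.0079
t 14.3 p [0.5947 0.0217 0.1648] | bracket x' 637.8 y' -71.6 z 93.8
F rack axes [-6.9 -0.5 -3. ] M [-0.09  1.33 -0.02] yaw 8.96 tilt [-0.0029  0.0002] w 0.0076
```

```bash
python3 -m creep '[[0,0,0,0,0,0.05,0],[0,0,0,0,0,0.1,0],[0,0,0,0,0,0.1,0]]'; python3 av.py 3
```

```text
time: 14.6
tcp_pos: [0.5949, 0.0217, 0.1646]
tcp_rot: [[0.988, 0.156, -0.002], [0.156, -0.988, -0.0], [-0.002, 0.0, -1.0]]
wrist_force: [-8.9, -1.1, 1.4]
gripper_width: 0.0078
t 14.75 p [0.5949 0.0217 0.1646] | bracket x' 637.9 y' -71.6 z 93.6
F rack axes [-8.4 -0.3  1.7] M [-0.01  1.44  0.01] yaw 8.96 tilt [-0.0018 -0.0001] w 0.0075
```

Hard stop at z≈93.7. I'll press a little more to seat it, about 10 to 15 N.

```bash
python3 -m creep '[[0,0,0,0,0,0.07,0],[0,0,0,0,0,0.15,0],[0,0,0,0,0,0.2,0],[0,0,0,0,0,0.2,0]]'; python3 av.py 3
```

```text
time: 15.15
tcp_pos: [0.5952, 0.0217, 0.1642]
tcp_rot: [[0.988, 0.156, 0.0], [0.156, -0.988, -0.001], [0.0, 0.001, -1.0]]
wrist_force: [-12.3, -1.5, 9.7]
gripper_width: 0.0075
t 15.3 p [0.5952 0.0217 0.1642] | bracket x' 638.3 y' -71.7 z 93.2
F rack axes [-12.4   0.4   9.9] M [0.1  1.71 0.02] yaw 8.97 tilt [ 0.0002 -0.0006] w 0.0076
```

```bash
python3 -m creep '[[0,0,0,-0.03,0,-0.1,0],[0,0,0,-0.06,0,-0.2,0],[0,0,0,-0.06,0,-0.2,0]]'; python3 av.py 3;  python3 - <<'E'
from h import *
c=load("last.npz");u=proj(c,[.63,.028,.16])[0].astype(int)
cv2.imwrite("pics/f1.png",cv2.resize(c["image"][u[1]-35:u[1]+35,u[0]-40:u[0]+30,::-1],(600,600),interpolation=cv2.INTER_CUBIC))
E
```

```text
time: 15.6
tcp_pos: [0.595, 0.0217, 0.1645]
tcp_rot: [[0.988, 0.156, -0.0], [0.156, -0.988, -0.0], [-0.0, 0.0, -1.0]]
wrist_force: [-6.2, -0.9, -0.0]
gripper_width: 0.0076
t 15.75 p [0.595  0.0217 0.1645] | bracket x' 638.1 y' -71.6 z 93.5
F rack axes [-6.3 -0.1 -0.4] M [0.   1.05 0.02] yaw 8.96 tilt [-0.0002 -0.0001] w 0.0079
```

View pics/f1.png

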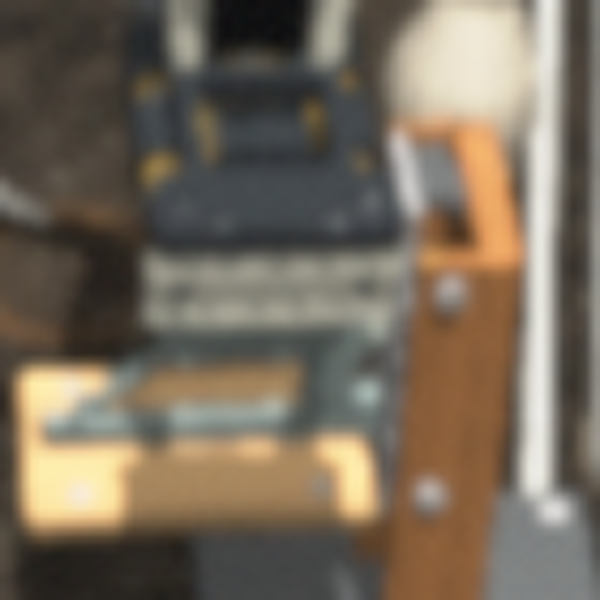

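The back bar meets the strip (395,380), the board is level (y≈435–530) and the roller is hidden behind the bar. Releasing.

```bash
python3 -m creep '[[0,0,0,-0.06,0,0,1],[0,0,0,-0.06,0,0,3],[0,0,0,-0.06,0,0,4],[0,0,0,-0.06,0,0,4],[0,0,0,-0.06,0,0,4]]' 20; python3 av.py 3; python3 -m creep '[[0,0,0,-0.1,0,-2,4],[0,0,0,-0.2,0,-5,4],[0,0,0,-1,0,-9,4],[0,0,0,-4,0,-11,4],[0,0,0,-8,0,-12,4]]'; python3 -m creep '[[0,0,0,-5,0,0,4],[0,0,0,-10,0,0,4],[0,0,0,-15,0,0,4],[0,0,0,-15,0,0,4]]'; python3 av.py 3
```

```text
time: 16.25
tcp_pos: [0.5949, 0.0216, 0.1643]
tcp_rot: [[0.988, 0.156, 0.001], [0.156, -0.988, -0.0], [0.001, 0.0, -1.0]]
wrist_force: [-0.4, -0.2, -0.1]
gripper_width: 0.0366
t 16.4 p [0.5948 0.0217 0.1642] | bracket x' 637.8 y' -71.6 z 93.2
F rack axes [-0.5 -0.1  0.3] M [ 0.    0.01 -0.  ] yaw 8.96 tilt [ 0.0004 -0.0001] w 0.0392
time: 16.9
tcp_pos: [0.5163, 0.0091, 0.2861]
tcp_rot: [[0.988, 0.156, 0.004], [0.156, -0.988, -0.001], [0.004, 0.001, -1.0]]
wrist_force: [-0.7, -1.3, 0.0]
gripper_width: 0.0403
time: 17.3
tcp_pos: [0.362, -0.0138, 0.284]
tcp_rot: [[0.988, 0.155, -0.002], [0.155, -0.988, -0.0], [-0.002, -0.0, -1.0]]
wrist_force: [0.0, -0.1, -0.1]
gripper_width: 0.0402
t 17.45 p [ 0.3668 -0.0143  0.2848] | bracket x' 407.1 y' -71.5 z 213.8
F rack axes [0.5 0.5 0.1] M [-0.   -0.02 -0.01] yaw 8.91 tilt [ 0.002  -0.0009] w 0.04
```

Run:
```python
from h import *
from workcell import camera
np.set_printoptions(suppress=True,precision=1)
t=np.radians(9);A=np.array([[np.cos(t),-np.sin(t),0],[np.sin(t),np.cos(t),0],[0,0,1]])
v=[]
for n in("side","top"):
    c=camera(n);np.savez(n+"9.npz",**c)
    cv2.imwrite(f"pics/{n}9.png",cv2.resize(c["image"][:,:,::-1],None,fx=1.5,fy=1.5))
    u=proj(c,[.63,.028,.16])[0].astype(int)
    v.append(cv2.resize(c["image"][max(0,u[1]-32):u[1]+32,u[0]-32:u[0]+32,::-1],(400,400),interpolation=cv2.INTER_CUBIC))
    Q=world(c)@A*1000;I=c["image"].astype(int)
    m=(c["z_map"]>0)&(Q[...,0]>505)&(Q[...,0]<640)&(abs(Q[...,1]+72)<45)
    w=m&(I[...,0]-I[...,2]>40)&(Q[...,2]>90)&(Q[...,2]<115); q=Q[w]
    print(n,"board",len(q),np.percentile(q,[1,50,99],axis=0).tolist()); 
    q2=q[abs(q[:,2]-np.median(q[:,2]))<6]
    if len(q): print(" slope z per x,y",np.linalg.lstsq(np.c_[q2[:,:2]-q2[:,:2].mean(0),np.ones(len(q2))],q2[:,2],rcond=None)[0].round(4))
    g=m&(Q[...,2]>192)&(Q[...,2]<212)&(Q[...,0]<625);q=Q[g];print(" plate top",len(q),q.mean(0) if len(q) else 0,q[:,2].max() if len(q) else 0, np.polyfit(q[:,0],q[:,2],1) if len(q)>5 else 0)
cv2.imwrite("pics/f2.png",np.hstack(v))
```

```text
side board 550 [[521.2044387232811, -110.72906961483939, 93.03447985234283], [575.4805656370454, -88.24188191323539, 101.50839726408908], [634.2365462587105, -37.90466747370487, 108.97153416966155]]
 slope z per x,y [  0.    0.  101.6]
 plate top 67 [587.6 -74.5 197.7] 201.91578193365393 [  0. 176.]
top board 574 [[522.0484564983169, -108.53403396523713, 95.1342553571797], [578.525299942992, -77.57093472238658, 101.80444053791594], [636.8918666599141, -37.95856221367536, 108.51324290285416]]
 slope z per x,y [  0.   -0.  101.8]
 plate top 39 [586.9 -73.3 198.8] 203.78708688105053 [  0.  186.1]
```

View pics/f2.png

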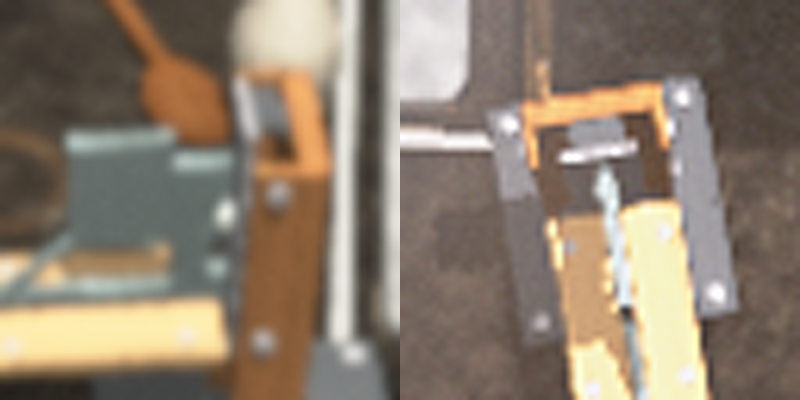

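View pics/side9.png

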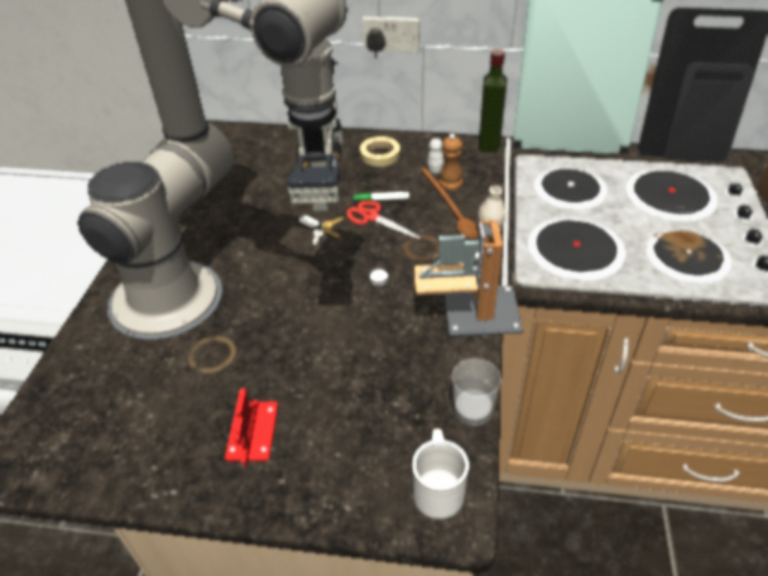

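The side view shows the bracket hanging on the strip at (445,270), level, with the mug, tumbler, vase and tea light where they stood. The roller (225,215 in the crop) sits in the recess. One numeric check of level and height follows.

Run:
```python
from h import *
t=np.radians(9);A=np.array([[np.cos(t),-np.sin(t),0],[np.sin(t),np.cos(t),0],[0,0,1]])
def g(n,off,tt,box,zlo,zhi):
    c=load(n);a=np.radians(tt);B=np.array([[np.cos(a),-np.sin(a),0],[np.sin(a),np.cos(a),0],[0,0,1]])
    Q=world(c)@B*1000;I=c["image"].astype(int)
    m=(c["z_map"]>0)&(Q[...,0]>box[0])&(Q[...,0]<box[1])&(Q[...,1]>box[2])&(Q[...,1]<box[3])&(Q[...,2]>zlo)&(Q[...,2]<zhi)&(I[...,0]-I[...,2]>40)
    q=Q[m];s=np.linalg.lstsq(np.c_[q[:,:2]-q[:,:2].mean(0),np.ones(len(q))],q[:,2],rcond=None)[0]
    r=q[:,2].std()/len(q)**.5
    print(n,len(q),"z %.2f +- %.2f"%(s[2],r),"slope deg x %.2f y %.2f"%tuple(np.degrees(s[:2])))
g("top0.npz",0,-9.2,(440,545,-200,-140),0,22)
g("top9.npz",0,9,(528,630,-102,-42),90,115)
g("side9.npz",0,9,(528,630,-102,-42),92,115)
# tops of rack in final
for n in("top0.npz","top9.npz","side9.npz","side0.npz"):
    c=load(n);Q=world(c)@A*1000;I=c["image"].astype(int)
    m=(c["z_map"]>0)&(Q[...,0]>641)&(Q[...,0]<658)&(Q[...,1]>-88)&(Q[...,1]<-56)&(Q[...,2]>206)&(Q[...,2]<224)&(abs(I[...,0]-I[...,2])<20)&(I.sum(-1)>390)
    w=(c["z_map"]>0)&(Q[...,0]>664)&(Q[...,0]<674)&(Q[...,2]>198)&(Q[...,2]<220)&(Q[...,1]>-105)&(Q[...,1]<-40)&(I[...,0]-I[...,2]>80)
    print(n,"strip top",Q[m][:,2].mean().round(2),m.sum(),"post top",Q[w][:,2].mean().round(2),w.sum())
# bystanders diff
for n in("side","top"):
    d=np.abs(load(n+"0.npz")["image"].astype(int)-load(n+"9.npz")["image"].astype(int)).sum(-1)
    for nm,x in dict(mug=[.64,-.29,.05],tumbler=[.66,-.17,.05],tea=[.47,.1,.01],vase=[.68,.24,.06]).items():
        u=proj(load(n+"0.npz"),x)[0].astype(int); print(n,nm,u,"mean diff",d[u[1]-12:u[1]+12,u[0]-12:u[0]+12].mean().round(1))
```

```text
top0.npz 305 z 9.86 +- 0.16 slope deg x -0.13 y 0.23
top9.npz 405 z 101.98 +- 0.14 slope deg x 1.34 y -0.49
side9.npz 325 z 102.20 +- 0.12 slope deg x 1.36 y 0.60
top0.npz strip top 214.05 45 post top 207.32 62
top9.npz strip top 214.43 45 post top 207.47 64
side9.npz strip top 213.93 19 post top 206.52 57
side0.npz strip top 214.35 30 post top 207.12 56
side mug [309 287] mean diff 28.5
side tumbler [319 249] mean diff 39.4
side tea [262 185] mean diff 23.3
side vase [331 150] mean diff 42.0
top mug [325 143] mean diff 8.3
top tumbler [292 138] mean diff 14.9
top tea [217 191] mean diff 85.3
top vase [177 131] mean diff 21.1
```

Run:
```python
from workcell import get_state,close_job
s=get_state();print(s["time"],s["wrist_force"]);print(close_job())
```

```text
17.55 [0.63025506 0.32891247 0.92714206]
the job is handed in; nothing more can be done
None
```

The shelf is on the rack with both hooks in the slots. It is pressed home, the catch has snapped over as far as I could feel, and I let go and handed the job in at about 17.6 s. I could not read the catch and seat travel directly, so "locked" rests on what I felt and on the pictures.

- **What I did:** I gripped the grey bracket by its plate and ignored the red look-alike. I lined the hooks up with the strip, which the cameras showed about 3 mm high and about 1 mm sideways from nominal. Then I slid them in until the back touched and pressed down in small steps.
- **What I felt:** the cam met the roller at about 106.5 mm, passed its crest, and was then pulled down to a firm stop at about 93.5 mm. Home should be at 90 mm plus the strip's shift, so this fits. I pressed there with about 13 N, and the wrist force readings, vertical and sideways, stayed at or below about 16 N.
- **Last checks:** the gripper was clear with no force on it. The bracket hangs on the strip at about 93.4 mm, with the roller in its recess.
- **Not exact:** both cameras show the free-hanging board sloping about 1.3° down toward its front edge. That matches the 1.5 mm of play in the hooks, so I left it.
- **Mug, tumbler, vase and tea light:** they look in the same places in the before and after side pictures. A pixel comparison came out inconclusive, with changes everywhere that I put down to the arm and its shadows, most of all at the tea light. I felt no contact with any of them.

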